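# Unload the dry spice cups, load the sieve and reset the warming plate

### The job

The small spice cups on the warming plate are dry: first turn the plate's dial back to off (its white pointer at the round dot), then drop every small cup into the wire basket and lay the wooden-handled sieve on the plate, its drum flat and wholly on the steel. When that is done, turn the dial to the third line clockwise from the dot. The taller tumbler stays standing on the plate, and the masala dabba, blue tub, pinch bowl and spice jar stay where they are.

Things in the scene. Friction and masses are not known exactly. Their poses are not given: they have to be found in the camera images.
- warmer: electric warming plate fixed to the worktop, a box 30 mm high. Origin: on the worktop under the centre of its steel plate. The plate is 190 mm (its x) by 270 mm (its y), its top 30 mm above the worktop, with a lip 5 mm wide and 6 mm high around its edge. A white control panel, 190 by 95 mm and also 30 mm high, adjoins on its -y side and carries the dial, 182 mm from the origin along -y.
- plate_mid (a point): centre of the plate's top surface, 30 mm above the worktop; axes as warmer.
- dial (a joint): angle of the dial (rad), 0 at the off stop, growing clockwise seen from above, up to a stop at 4.0; stays where it is left, turned by about 0.03 N m. At 0 its white pointer points along the warmer's -x, at the round black dot (off); five short black lines follow clockwise every 45 degrees (0.785 rad), so the third line is at 2.356. Starts between 0.9 and 3.0.
- dial_grip (a point): point on the dial's axis at the height to grip it, 37 mm above the panel (67 mm above the worktop). The grip is a black upright bar 42 mm long, 14 mm wide and 32 mm tall (its top 7 mm above this point), lying along the line of the pointer: along the warmer's x when the joint is 0, on a disc of 44 mm diameter.
- cup1: small round open steel spice cup, one of up to five alike, standing upright on the warming plate at the start (some may be absent: None from the start). 34 mm high, outer diameter 49 mm at the base and 52 mm at the rim, wall 3 mm, 60 g. Origin: centre of its underside; z axis up through its mouth.
- cup2: small round open steel spice cup, one of up to five alike, standing upright on the warming plate at the start (some may be absent: None from the start). 34 mm high, outer diameter 49 mm at the base and 52 mm at the rim, wall 3 mm, 60 g. Origin: centre of its underside; z axis up through its mouth.
- cup3: small round open steel spice cup, one of up to five alike, standing upright on the warming plate at the start (some may be absent: None from the start). 34 mm high, outer diameter 49 mm at the base and 52 mm at the rim, wall 3 mm, 60 g. Origin: centre of its underside; z axis up through its mouth.
- cup4: small round open steel spice cup, one of up to five alike, standing upright on the warming plate at the start (some may be absent: None from the start). 34 mm high, outer diameter 49 mm at the base and 52 mm at the rim, wall 3 mm, 60 g. Origin: centre of its underside; z axis up through its mouth.
- cup5: small round open steel spice cup, one of up to five alike, standing upright on the warming plate at the start (some may be absent: None from the start). 34 mm high, outer diameter 49 mm at the base and 52 mm at the rim, wall 3 mm, 60 g. Origin: centre of its underside; z axis up through its mouth.
- tumbler: taller, thick-based steel tumbler, 58 mm high, diameter 56 mm at the base and 59 mm at the rim, 300 g, standing upright among the cups on the plate; it must stay there. Origin: centre of its underside, z up.
- sieve: small sieve lying on the worktop: a steel drum of 68 mm diameter and 44 mm high with a wooden handle on its side; 110 g. Origin: the centre of the drum, 22 mm above what it lies on. The handle is a straight bar 16 mm wide and 16 mm high at half the drum's height, running along the sieve's -x from 34 mm to 125 mm from the origin.
- sieve_grip (a point): point in the middle of the handle's section, 68 mm from the drum's centre along the sieve's -x; a good place to grip it across the handle (y of the sieve).
- basket: open wire basket fixed to the worktop, 200 mm (its x) by 160 mm (its y) outside, 65 mm high, walls 4 mm, floor 4 mm. Origin: centre of its underside. It stands on one side of the warmer, left or right, and the sieve lies on the other side.
- dabba: closed round stainless masala dabba, 182 mm diameter, 72 mm high, beyond the warmer. Origin: centre of its underside. Not to be moved.
- tub: blue plastic tub with a round press button on its lid, 114 by 114 mm, 89 mm high, beyond the warmer. Origin: centre of its underside. Not to be moved.
- bowl: white ceramic pinch bowl, 84 mm across, 36 mm high. Origin: centre of its underside. Not to be moved.
- jar: small amber spice jar with a steel cap, 44 mm diameter, 85 mm high, near the robot. Origin: centre of its underside. Not to be moved.
Mind the look-alikes: they are no part of the job. What is shaped like the cup3 but green is not meant.

How it is judged (in metres and radians):
On the way, in this order (a step that is already met when the one before it is completed fails the run):
1. the dial is turned back to off (within 0.15 rad of the dot) (value of joint dial below 0.15 rad), for 0.2 s.
2. every small cup lies in the basket and the sieve lies flat on the plate (x of cup1 in the frame of basket between -0.098 and 0.098 m and y of cup1 in the frame of basket between -0.078 and 0.078 m and z of cup1 in the frame of basket between -0.01 and 0.08 m and x of cup2 in the frame of basket between -0.098 and 0.098 m and y of cup2 in the frame of basket between -0.078 and 0.078 m and z of cup2 in the frame of basket between -0.01 and 0.08 m and x of cup3 in the frame of basket between -0.098 and 0.098 m and y of cup3 in the frame of basket between -0.078 and 0.078 m and z of cup3 in the frame of basket between -0.01 and 0.08 m and x of cup4 in the frame of basket between -0.098 and 0.098 m and y of cup4 in the frame of basket between -0.078 and 0.078 m and z of cup4 in the frame of basket between -0.01 and 0.08 m and x of cup5 in the frame of basket between -0.098 and 0.098 m and y of cup5 in the frame of basket between -0.078 and 0.078 m and z of cup5 in the frame of basket between -0.01 and 0.08 m and x of sieve in the frame of plate_mid between -0.075 and 0.075 m and y of sieve in the frame of plate_mid between -0.115 and 0.115 m and z of sieve in the frame of plate_mid between 0.01 and 0.032 m and (angle between sieve's own z axis and vertical below 0.2 rad or angle between sieve's own z axis and vertical above 2.94 rad) and linear speed of each of cup1, cup2, cup3, cup4, cup5, sieve below 0.03 m/s), for 0.2 s.
3. the dial is turned to the third line (value of joint dial between 2.196 and 2.516 rad), for 0.2 s.
At the end, for the whole second after the job is handed in: Every small cup present is at rest inside the basket (origin under 80 mm up); the sieve rests flat (0.2 rad, either side up) on the plate, drum centre within 75 mm (x) and 115 mm (y) of its centre; the tumbler stands on the plate; the dial is within 0.16 rad of the third line (2.356) (all of step 2 and all of step 3 and x of tumbler in the frame of plate_mid between -0.09 and 0.09 m and y of tumbler in the frame of plate_mid between -0.13 and 0.13 m and z of tumbler in the frame of plate_mid between -0.01 and 0.012 m and angle between tumbler's own z axis and vertical below 0.2 rad and linear speed of tumbler below 0.03 m/s); the robot touches nothing.
It fails at once if a small cup is in the basket, with the sieve not yet on the plate, while the dial is not off (above 0.4 rad) (value of joint dial above 0.4 rad and ((x of cup1 in the frame of basket between -0.098 and 0.098 m and y of cup1 in the frame of basket between -0.078 and 0.078 m and z of cup1 in the frame of basket between -0.01 and 0.08 m) or (x of cup2 in the frame of basket between -0.098 and 0.098 m and y of cup2 in the frame of basket between -0.078 and 0.078 m and z of cup2 in the frame of basket between -0.01 and 0.08 m) or (x of cup3 in the frame of basket between -0.098 and 0.098 m and y of cup3 in the frame of basket between -0.078 and 0.078 m and z of cup3 in the frame of basket between -0.01 and 0.08 m) or (x of cup4 in the frame of basket between -0.098 and 0.098 m and y of cup4 in the frame of basket between -0.078 and 0.078 m and z of cup4 in the frame of basket between -0.01 and 0.08 m) or (x of cup5 in the frame of basket between -0.098 and 0.098 m and y of cup5 in the frame of basket between -0.078 and 0.078 m and z of cup5 in the frame of basket between -0.01 and 0.08 m)) and horizontal distance between sieve and plate_mid above 0.2 m).
It fails at once if the dabba is shifted by more than 50 mm (distance of dabba from where it was at the start of the episode above 0.05 m).
It fails at once if the tub is shifted by more than 50 mm (distance of tub from where it was at the start of the episode above 0.05 m).
It fails at once if the bowl is shifted by more than 50 mm (distance of bowl from where it was at the start of the episode above 0.05 m).
It fails at once if the jar is shifted by more than 50 mm (distance of jar from where it was at the start of the episode above 0.05 m).
Of cup1, cup2, cup3, cup4, cup5 only 3 to 5 are there at a start; the rules pass over those that are not, and their reading is None.
At some moment in a run one of cup1, cup2, cup3, cup4, cup5 may be knocked a few centimetres aside while the robot is not near it.
Once in a run the grip may slacken for a moment while it holds something.
It also fails if it takes over 208 s, if anything falls off the work surface, if the arm or the gripper's body presses on something with over 40 N, if the wrist force passes 120 N, or if a joint passes its speed limit or range.

### The arm

A 6-joint arm with a two-finger parallel gripper is mounted at the origin on the work surface. World frame = base frame: x ahead of the robot, y to its left, z up, the work surface at z = 0. Lengths are in mm, angles in rad, forces in N, time in s.
With the tool pointing down it reaches from about 400 to 825 mm from the base axis. Payload 7 kg.
Tool frame: the origin (TCP) lies at the very end of the fingers, on their centre line; the grasp point (between the pads) lies 19 mm behind it; z points along the fingers, y is the direction in which the jaws open and shut (so a half turn about z gives the same grasp; the last joint's range is limited). The gripper opens to 88 mm and grips with 3 to 60 N. Pads are 19 mm wide; open, the fingers measure 130 mm over their backs; the gripper's body (78 mm by 193 mm) begins 47 mm behind the grasp point.
Start: joints at [1.444, 0.359, 0.012, 0, -1.224, -0.288], TCP at [272.035, 617.731, 226.561] pointing down, gripper open.
Joint ranges: [-3.07, 3.07], [-1.43, 2.12], [-1.02, 1.25], [-3.03, 1.67], [-3.05, -0], [-3.03, 3.03]. Speed limits (rad/s): [2.39, 2.39, 3.01, 3.14, 3.14, 3.14].

### API

Orientations are given as a unit quaternion [x, y, z, w].
In Python, from plant import bot gives the robot as it stands. Calls block until the motion is done:
- bot.move_ptp(position, orientation): joint-space move of the TCP to a pose.
- bot.line_to(position, velocity=150, ori=None): straight line of the TCP; ori=None keeps the orientation; velocity is the mean speed in mm/s.
- bot.move_joints(angles): joint-space move.
- bot.move_gripper(opening, force=None): finger opening in mm; force is the grip in N (None keeps the last); returns when the fingers have stopped.
- bot.pause(seconds).
- bot.solve_ik(position, orientation): joint angles nearest the present ones, or None.
- bot.read_state(): the state.
- bot.camera(name): name is "scene" or "top" or "wrist"; returns the picture (400x640x3 uint8, red, green, blue); there is no depth.
- bot.get_calibration(name): a dict with "fx", "fy", "cx", "cy" (pixels), "view" (4x4, takes a point from world to camera coordinates); the wrist camera has in their place "T_tool_cam" (4x4, takes a point from camera to tool coordinates, whose origin is the TCP and whose axes are the flange's). Camera axes: x right, y up, looking along -z (the intrinsics and any distortion apply to the point x, -y, -z); pixel columns grow to the right and rows downward; lengths in mm; the calibration is good to about 2 mm. A picture is of the moment at which its call begins: read the wrist's pose just before it. get_calibration takes no time and is no camera call.
A pose or a line that the arm cannot do raises bot.Unreachable and nothing moves.
- bot.close_job(): hands the job in, once; it reports no verdict.
The state is a dict: "t": time; "joint_pos": joint angles; "qvel": joint speeds; "tau": joint torques, N m; "tcp_pos": TCP position; "eef_rot": TCP orientation; "contact_force": force on the tool from outside, world axes, zero at the start; "moment": the same for the moment, N m; "width": finger opening in mm.
Only numpy, scipy, OpenCV 4.12 (cv2) and the standard library are available. Lean on these libraries where they do the work, as an engineer would, in place of code of your own. Each camera call takes 0.05 s, during which the arm holds its last target.

## Working session

There is one attempt and no reset: what is moved stays moved. The work goes in short steps, each a Python script; the robot and the scene stay as the last script left them, time stands still between calls to the robot, and variables do not carry over. Pictures are saved under pics/ and viewed, and the job is handed in when it is done.

```bash
ls; mkdir -p pics; python3 - <<'E'
from plant import bot
import cv2
s=bot.read_state(); print(s)
for n in ("scene","top","wrist"):
    im=bot.camera(n); cv2.imwrite(f"pics/{n}0.png",im[:,:,::-1]); print(n,bot.get_calibration(n))
E
```

```text
pics
{'t': 0.0, 'joint_pos': array([ 1.44407886e+00,  3.59414085e-01,  1.10328963e-02, -3.92212665e-04,
       -1.22407105e+00, -2.88076173e-01]), 'qvel': array([-0.00060704, -0.00037273,  0.00010863,  0.00026086, -0.00065531,
       -0.00074461]), 'tau': array([ 4.60474203e-04, -5.82712519e+01,  2.93043101e+01,  6.99726105e+00,
        6.83893843e-03, -1.48835288e-04]), 'tcp_pos': array([271.85243278, 617.28957987, 225.58620702]), 'eef_rot': array([ 9.78556151e-01, -2.05978496e-01, -1.17054746e-04,  8.40121227e-04]), 'contact_force': array([ 0.06508239, -0.13344741, -0.76517471]), 'moment': array([ 0.06756703,  0.03718746, -0.00890605]), 'width': 87.550964519233}
scene {'fx': 461.5325155311161, 'fy': 461.5325155311161, 'cx': 324.6976163545225, 'cy': 202.96534398860138, 'view': array([[-2.08665332e-01,  9.77961844e-01, -7.02929841e-03,
         1.00383336e+02],
       [-8.23014095e-01, -1.71712765e-01,  5.41444850e-01,
         4.21936916e+02],
       [ 5.28305383e-01,  1.18765981e-01,  8.40706883e-01,
        -1.46201051e+03],
       [ 0.00000000e+00,  0.00000000e+00,  0.00000000e+0
[... 254 characters left out ...]
1, -1.42469113e-02,  1.20782401e-01,
        -5.47495170e+02],
       [-1.20626585e-01,  1.13344435e-02,  9.92633244e-01,
        -1.08467197e+03],
       [ 0.00000000e+00,  0.00000000e+00,  0.00000000e+00,
         1.00000000e+00]])}
wrist {'fx': 303.26435257580374, 'fy': 303.26435257580374, 'cx': 321.0454127429414, 'cy': 199.72026301119865, 'T_tool_cam': array([[ 1.36507837e-03,  9.64518416e-01,  2.64012047e-01,
         7.04212404e+01],
       [ 9.99998836e-01, -1.49656875e-03,  2.96923333e-04,
        -3.78985190e-01],
       [ 6.81500202e-04,  2.64011335e-01, -9.64519337e-01,
        -1.58394656e+02],
       [ 0.00000000e+00,  0.00000000e+00,  0.00000000e+00,
         1.00000000e+00]])}
```

View pics/top0.png

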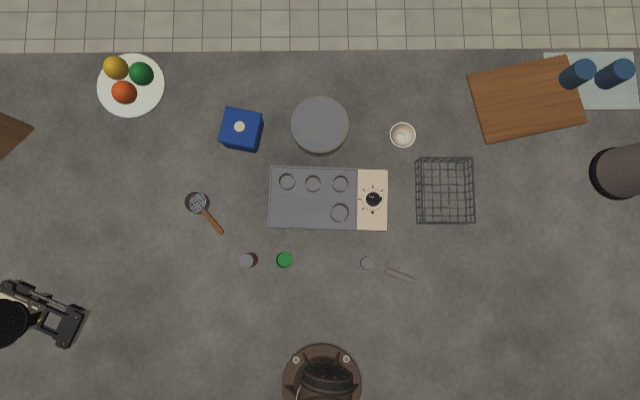

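View pics/scene0.png

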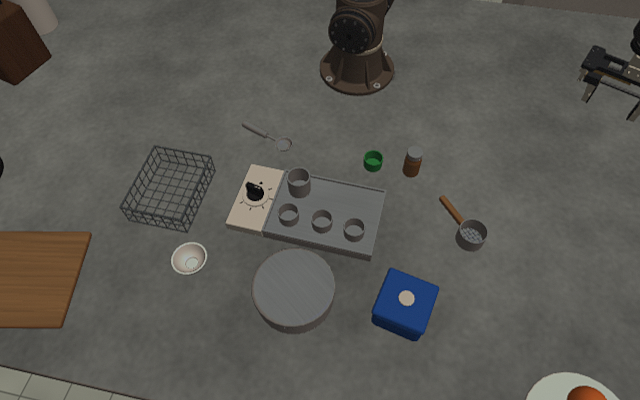

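View pics/wrist0.png

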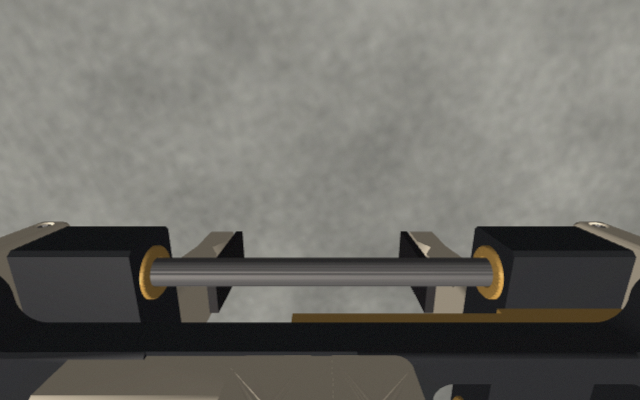

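The top view shows the warmer at px (270-388, 167-231), the dial at (373,199), three small cups at about (287,181), (313,184) and (340,184), and the tumbler at (340,212). The basket is to the right at (445,190). The sieve is at (198,203), with its handle running to (222,233). I'll enlarge it for more detail.

```bash
cat > h.py <<'E'
import numpy as np, cv2
from scipy.spatial.transform import Rotation as R
from plant import bot
def cam(name,st=None):
    c=bot.get_calibration(name)
    if name!="wrist":
        T=np.linalg.inv(c["view"])
    else:
        W=np.eye(4);W[:3,:3]=R.from_quat(st["eef_rot"]).as_matrix();W[:3,3]=st["tcp_pos"]
        T=W@c["T_tool_cam"]
    return c,T
def ray(name,px,z,st=None):
    c,T=cam(name,st)
    px=np.atleast_2d(np.float64(px))
    d=np.c_[(px[:,0]-c["cx"])/c["fx"],-(px[:,1]-c["cy"])/c["fy"],-np.ones(len(px))]@T[:3,:3].T
    o=T[:3,3]
    return o+d*((z-o[2])/d[:,2])[:,None]
def proj(name,P,st=None):
    c,T=cam(name,st); P=np.atleast_2d(P)
    p=(P-T[:3,3])@T[:3,:3]
    return np.c_[c["cx"]+c["fx"]*p[:,0]/-p[:,2],c["cy"]-c["fy"]*p[:,1]/-p[:,2]]
def snap(name,fn):
    st=bot.read_state(); im=bot.camera(name)[:,:,::-1].copy(); cv2.imwrite(f"pics/{fn}.png",im); return st,im
def down(yaw):
    """tool down, jaw (tool y) axis: yaw=angle of tool x in world"""
    m=np.array([[np.cos(yaw),np.sin(yaw),0],[np.sin(yaw),-np.cos(yaw),0],[0,0,-1]])
    return R.from_matrix(m).as_quat()
E
python3 - <<'E'
from h import *
im=cv2.imread("pics/top0.png"); cv2.imwrite("pics/topz.png",cv2.resize(im[155:245,255:405],None,fx=5,fy=5,interpolation=cv2.INTER_CUBIC))
im=cv2.imread("pics/scene0.png"); cv2.imwrite("pics/scz.png",cv2.resize(im[140:265,215:395],None,fx=4,fy=4,interpolation=cv2.INTER_CUBIC))
for n,p,z in [("plTL",(270,167),30),("plBL",(269,229),30),("TR",(388,169),30),("BR",(388,231),30),("dial",(373,199),60),("c1",(287,181),34+30),("c2",(313,184),64),("c3",(340,184),64),("tum",(340,212),88),("basTL",(416,158),65),("basTR",(472,157),65),("basBR",(475,223),65),("basBL",(416,223),65),("sieve",(197,202),44),("hand",(222,233),22),("jar",(247,261),85),("green",(285,260),34),("dabba",(320,125),72),("tub",(240,127),89)]:
    print(n,ray("top",p,z).round()[0])
E
```

```text
plTL [650. 149.  30.]
plBL [459. 152.  30.]
TR [ 639. -217.   30.]
BR [ 447. -209.   30.]
dial [ 542. -162.   60.]
c1 [600.  94.  64.]
c2 [590.  17.  64.]
c3 [588. -64.  64.]
tum [503. -60.  88.]
basTL [ 664. -295.   65.]
basTR [ 665. -465.   65.]
basBR [ 466. -460.   65.]
basBL [ 469. -285.   65.]
sieve [543. 367.  44.]
hand [449. 296.  22.]
jar [367. 208.  85.]
green [366. 104.  34.]
dabba [768.  -7.  72.]
tub [760. 231.  89.]
```

View pics/topz.png

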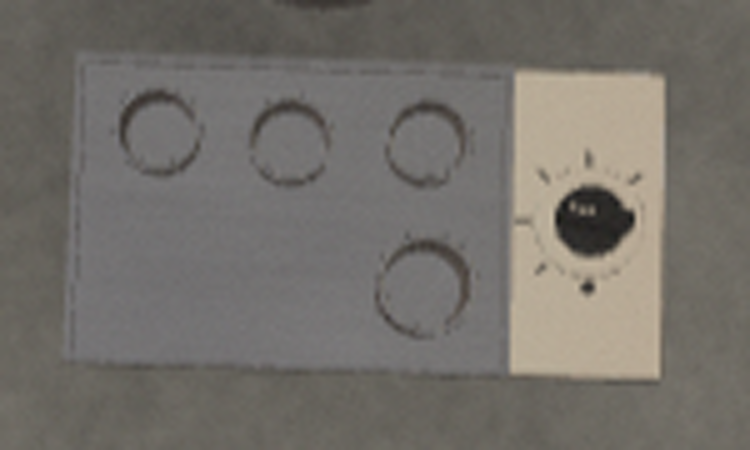

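View pics/scz.png

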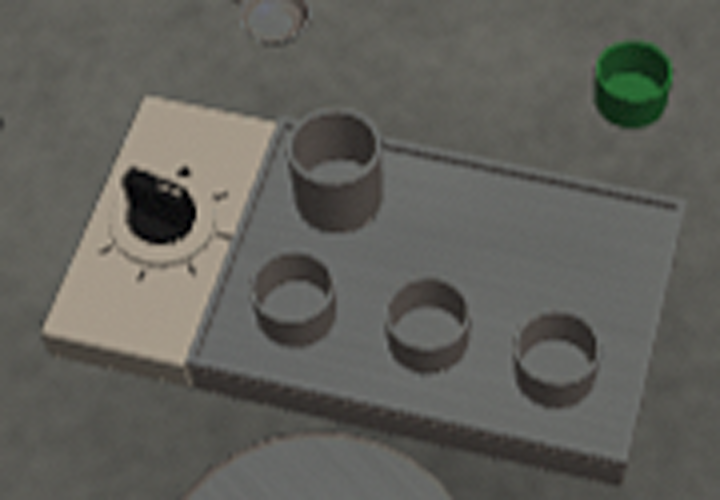

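The bar looks roughly lined up with the pointer, but I need a closer view. I'll take wrist views above the dial and the plate.

```bash
python3 - <<'E'
from h import *
ps=[([480,-160,260],"w_dial"),([480,20,300],"w_plate")]
for p,n in ps:
    print(bot.solve_ik(p,down(0.0)))
    bot.move_ptp(p,down(0.0)); bot.pause(0.2)
    st,im=snap("wrist",n); print(st["t"],st["tcp_pos"].round(1),st["contact_force"].round(1))
    print(proj("wrist",[[542,-162,67]],st))
E
```

```text
[ 0.06704921  0.05589894 -0.29973709  0.         -1.2151603   1.50374711]
3.1833 [ 480.2 -159.7  259.9] [ 0.9 -0.4 -0.2]
[[323.86885339 124.86531744]]
[ 0.45232699 -0.01114173 -0.278155    0.         -1.30378306  1.11846933]
4.2 [480.   19.2 299.7] [ 0.  -0.   0.2]
[[466.45051068 123.80474976]]
```

View pics/w_dial.png

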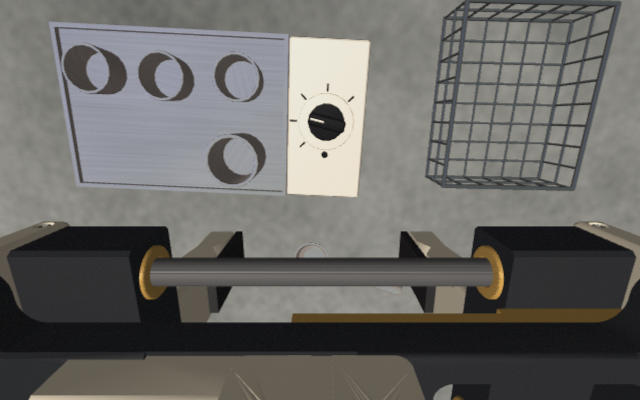

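View pics/w_plate.png

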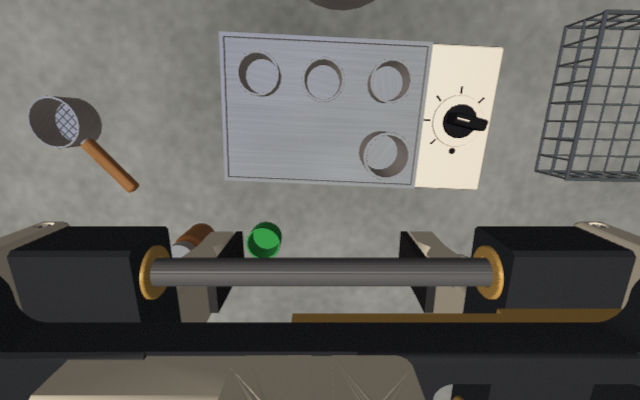

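The wrist view above the dial shows the panel corners near (289,37), (369,40), (357,196) and (288,193). The dot is at (324,155), and the white pointer runs left from (324,123) to (308,119), about 95-100° clockwise from the dot. Three cups are at the back, with the tumbler at (238,157).

```bash
python3 - <<'E'
from h import *
im=cv2.imread("pics/w_dial.png"); cv2.imwrite("pics/wdz.png",cv2.resize(im[80:165,280:370],None,fx=7,fy=7,interpolation=cv2.INTER_CUBIC))
im=cv2.imread("pics/w_plate.png"); cv2.imwrite("pics/wpz.png",cv2.resize(im[25:195,215:425],None,fx=3.5,fy=3.5,interpolation=cv2.INTER_CUBIC))
# panel corners
class S: pass
tcp={"w_dial":[480.2,-159.7,259.9],"w_plate":[480,19.2,299.7]}
for n in tcp:
    st={"tcp_pos":np.array(tcp[n]),"eef_rot":down(0.)}
    im=cv2.imread(f"pics/{n}.png"); hsv=cv2.cvtColor(im,cv2.COLOR_BGR2HSV)
    m=((hsv[...,2]>200)&(hsv[...,0]<40)&(hsv[...,1]>10)).astype(np.uint8)*255; m[230:]=0
    cs,_=cv2.findContours(m,cv2.RETR_EXTERNAL,cv2.CHAIN_APPROX_NONE); c=max(cs,key=cv2.contourArea)
    h=cv2.convexHull(c); a=cv2.approxPolyDP(h,6,True)[:,0]
    P=ray("wrist",a,30,st); print(n,a.tolist(),P.round(1).tolist(),P.mean(0).round(1))
    for i in range(len(P)):
        d=P[(i+1)%len(P)]-P[i]; print(np.linalg.norm(d).round(1),np.degrees(np.arctan2(d[1],d[0])).round(1))
E
```

```text
w_dial [[291, 37], [369, 42], [356, 196], [287, 191]] [[639.9, -123.9, 30.0], [634.7, -214.4, 30.0], [449.8, -205.2, 30.0], [456.5, -114.1, 30.0]] [ 545.2 -164.4   30. ]
90.7 -93.3
185.1 177.1
91.3 85.8
183.7 -3.1
w_plate [[433, 45], [502, 48], [476, 188], [415, 186]] [[639.7, -123.5, 30.0], [636.3, -212.6, 30.0], [451.5, -204.3, 30.0], [454.4, -115.8, 30.0]] [ 545.5 -164.    30. ]
89.2 -92.2
185.0 177.4
88.5 88.2
185.5 -2.4
```

View pics/wdz.png

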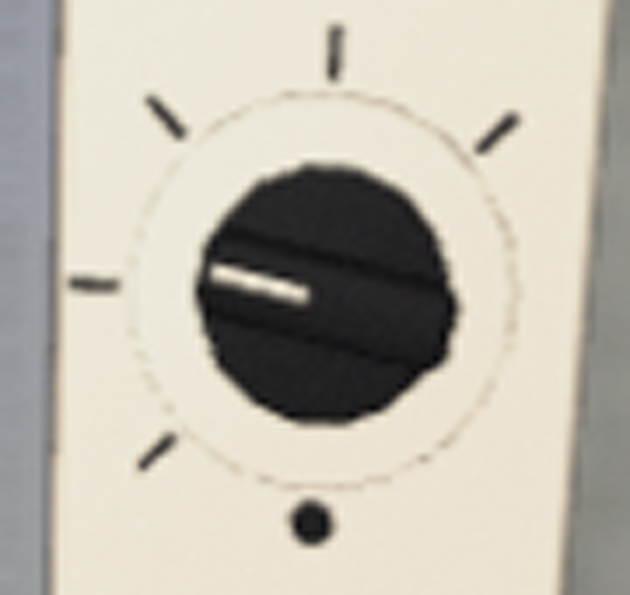

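View pics/wpz.png

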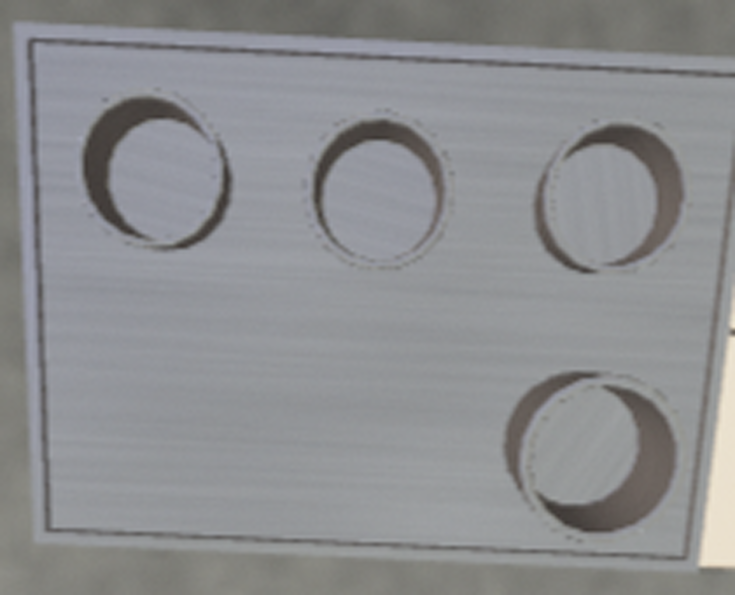

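The zooms are clear. In zoom pixels, the pointer runs from (308,295) to (212,270), and the rims are centred near (154,167), (378,189) and (611,196), with the tumbler at (593,455). The panel comes out at about 185×90 mm in both views against 190×95 nominal, so the pose is good. Next I'll compute the numbers and turn the dial off.

```bash
python3 - <<'E'
from h import *
A={"tcp_pos":np.array([480.2,-159.7,259.9]),"eef_rot":down(0.)}
B={"tcp_pos":np.array([480,19.2,299.7]),"eef_rot":down(0.)}
z=lambda p,s,o:(p[0]/s+o[0],p[1]/s+o[1])
p=ray("wrist",[z((308,295),7,(280,80)),z((212,270),7,(280,80))],74,A); d=p[1]-p[0]; print(p.round(1),np.degrees(np.arctan2(d[1],d[0])))
print("disc",ray("wrist",z((325,293),7,(280,80)),42,A).round(1))
print("dot",ray("wrist",z((312,523),7,(280,80)),30,A).round(1),"top line",ray("wrist",z((335,52),7,(280,80)),30,A).round(1))
for n,q,h in [("c1",(154,167),64),("c2",(378,189),64),("c3",(611,196),64),("tum",(593,455),88)]: print(n,ray("wrist",z(q,3.5,(215,25)),h,B).round(1))
for y in (-104,-53,-2.7): print(bot.solve_ik([545.5,-164,48],down(np.radians(y))))
E
```

```text
[[ 545.2 -162.1   74. ]
 [ 548.9 -147.1   74. ]] 75.926151028835
disc [[ 545.  -165.3   42. ]]
dot [[ 504.2 -163.4   30. ]] top line [[ 585. -167.   30.]]
c1 [[601.9  95.2  64. ]]
c2 [[594.9  17.8  64. ]]
c3 [[592.8 -63.2  64. ]]
tum [[505.9 -57.1  88. ]]
[ 0.0513818   0.36609894 -0.43988013  0.         -0.76481725 -0.29572789]
[ 5.13817986e-02  3.66098940e-01 -4.39880134e-01  4.44089210e-16
 -7.64817253e-01  5.94390025e-01]
[ 0.0513818   0.36609894 -0.43988013  0.         -0.76481725  1.47229064]
```

```bash
python3 - <<'E'
from h import *
D=[545.2,-164.4]; y0=-104.1
bot.move_ptp(D+[130],down(np.radians(y0)))
bot.move_gripper(45,20)
bot.line_to(D+[48],120)
print(bot.read_state()["contact_force"].round(1))
bot.move_gripper(0,25); s=bot.read_state(); print("w",s["width"],s["contact_force"].round(1),s["moment"].round(2))
for y in np.linspace(y0,-3.0,7)[1:]:
    bot.move_ptp(D+[48],down(np.radians(y))); s=bot.read_state(); print(round(y),s["width"].round(1),s["contact_force"].round(1),s["moment"].round(2),s["t"])
bot.pause(0.2)
bot.move_gripper(45,20)
bot.line_to(D+[150],150)
bot.move_gripper(86)
bot.move_ptp([480,-100,290],down(0.)); bot.pause(.2)
st,im=snap("wrist","w2"); print(st["tcp_pos"],st["t"])
E
```

```text
[ 0.8 -0.3  0.9]
w 14.201093276775637 [-0.8  0.1  1.9] [ 0.17 -0.03 -0.02]Traceback (most recent call last):
  File "<stdin>", line 9, in <module>
AttributeError: 'float' object has no attribute 'round'
```

```bash
python3 - <<'E'
from h import *
D=[545.2,-164.4]; y0=-104.1
for y in np.linspace(y0,-3.0,7)[1:]:
    bot.move_ptp(D+[48],down(np.radians(y))); s=bot.read_state(); print(round(y),s["width"],s["contact_force"].round(1),s["moment"].round(2),s["t"])
bot.pause(0.2)
bot.move_gripper(45,20)
bot.line_to(D+[150],150)
bot.move_gripper(86)
bot.move_ptp([480,-100,290],down(0.)); bot.pause(.2)
st,im=snap("wrist","w2"); print(st["tcp_pos"],st["t"])
cv2.imwrite("pics/w2z.png",cv2.resize(im[20:200,80:480],None,fx=2,fy=2,interpolation=cv2.INTER_CUBIC))
E
```

```text
-87 13.7861779454332 [-1.2  1.1  5.6] [ 0.43  0.71 -0.  ] 8.4917
-70 13.472754934618145 [-2.2  0.2  5.8] [0.37 1.01 0.04] 8.875
-54 13.86315867844409 [-2.9  0.2  7.8] [ 0.07  1.27 -0.03] 9.2583
-37 13.736457515080497 [-3.8 -0.8  7.4] [-0.38  1.35  0.06] 9.6417
-20 13.679435098565568 [-3.9 -2.3  5.8] [-0.94  1.49  0.06] 10.025
-3 13.996598901573256 [-3.8 -3.6  6.4] [-1.58  1.42  0.03] 10.4083
[ 479.80351722 -100.26931416  288.68292737] 13.9583
```

View pics/w2z.png

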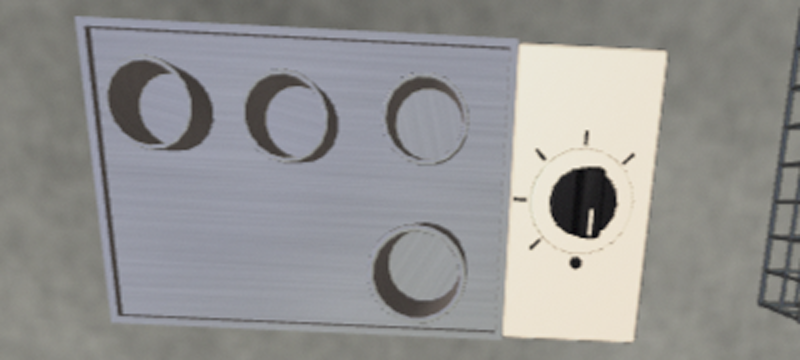

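The pointer now runs (591,210)→(588,235), straight at the dot at (576,262) once perspective is allowed for, so the dial is off. Next I'll locate the basket and sieve precisely.

```bash
python3 - <<'E'
from h import *
st={"tcp_pos":np.array([479.8,-100.3,288.7]),"eef_rot":down(0.)}
z=lambda p,s,o:(p[0]/s+o[0],p[1]/s+o[1])
for n,q,h in [("c3",(428,119),64),("tum",(421,271),88)]: print(n,ray("wrist",z(q,2,(80,20)),h,st).round(1))
im=cv2.imread("pics/top0.png"); a=cv2.resize(im[145:235,405:485],None,fx=5,fy=5,interpolation=cv2.INTER_CUBIC); b=cv2.resize(im[175:245,175:245],None,fx=5,fy=5,interpolation=cv2.INTER_CUBIC)
b=cv2.copyMakeBorder(b,0,100,0,0,0); cv2.imwrite("pics/bz.png",np.hstack([a,b])*1)
bot.move_ptp([490,-375,330],down(0.)); bot.pause(.2); st,im=snap("wrist","w_bas"); print(st["tcp_pos"],st["t"])
E
```

```text
c3 [[592.9 -67.4  64. ]]
tum [[506.3 -63.5  88. ]]
[ 490.45378366 -373.73221719  330.32923333] 15.2833
```

View pics/bz.png

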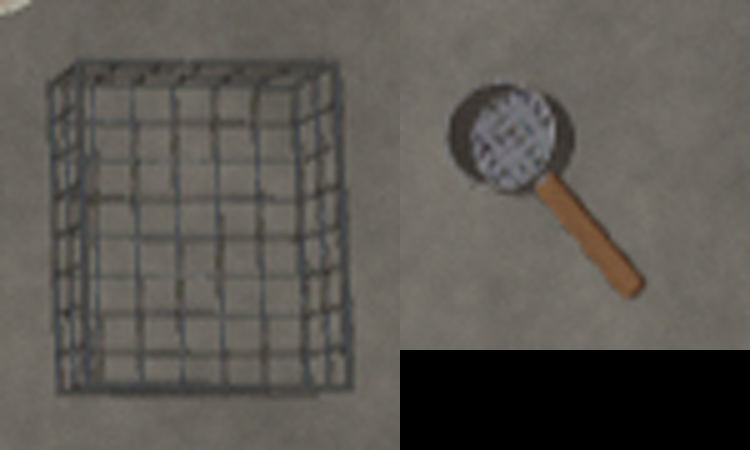

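View pics/w_bas.png

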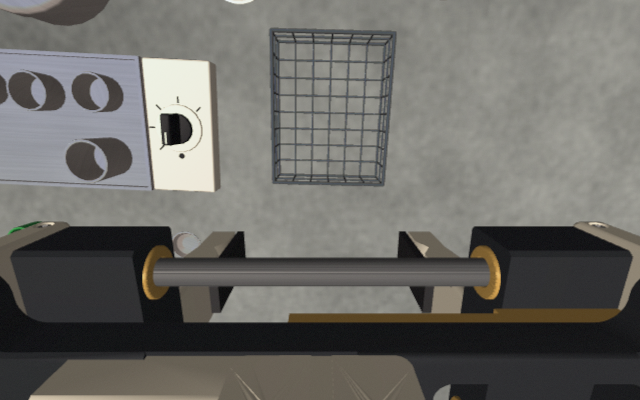

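Basket rim corners in the wrist view are at about (271,29), (396,33), (384,185) and (273,184). I'll compute the basket pose, then take a close look at cup 1.

```bash
python3 - <<'E'
from h import *
st={"tcp_pos":np.array([490.45,-373.7,330.3]),"eef_rot":down(0.)}
P=ray("wrist",[(271,29),(396,33),(384,185),(273,184)],65,st); print(P.round(1).tolist(),P.mean(0).round(1))
print(np.linalg.norm(np.roll(P,-1,0)-P,axis=1).round(1), np.degrees(np.arctan2(*(P[0]-P[3])[1::-1])),np.degrees(np.arctan2(*(P[1]-P[2])[1::-1])))
q=lambda x,y:(x/5+405,y/5+145)
P=ray("top",[q(48,85),q(85,62)],65); print(P.round(1))
P=ray("top",[q(78,62),q(340,62),q(352,390),q(58,390)],65); print(P.round(1).tolist(),P.mean(0).round(1))
for i,(x,y) in enumerate([(603,98)]):
    bot.move_ptp([x-70,y,200],down(0.)); bot.pause(.2); st,im=snap("wrist","wc1"); print(st["tcp_pos"],proj("wrist",[[x,y,64]],st))
E
```

```text
[[667.3, -309.8, 65.0], [663.0, -467.0, 65.0], [467.2, -462.9, 65.0], [468.4, -304.3, 65.0]] [ 566.5 -386.    65. ]
[157.3 195.8 158.6 199. ] -1.5917413319449927 -1.2065907341683608
[[ 652.2 -290.2   65. ]
 [ 666.1 -313.3   65. ]]
[[666.1, -309.0, 65.0], [664.0, -467.8, 65.0], [466.0, -461.4, 65.0], [468.6, -287.2, 65.0]] [ 566.2 -381.4   65. ]
[533.24802832  97.32485616 200.10989936] [[321.06292618 117.79042252]]
```

View pics/wc1.png

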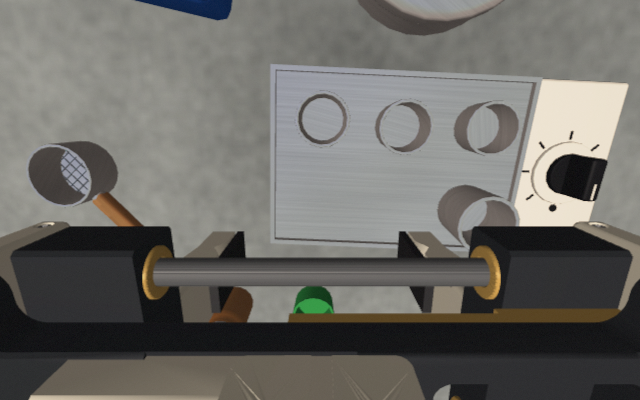

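Cup 1's rim is centred at (323,119), against a predicted (321,118), which confirms about (602,97). The basket centre is (566,-386) with sizes matching. I'll move cup 1 now.

```bash
cat >> h.py <<'E'
BC=np.array([566.5,-386.0]); BY=np.radians(-1.4)
def pick_cup(xy,yawdeg,op=72):
    q=down(np.radians(yawdeg)); xy=list(xy)
    bot.move_ptp(xy+[140],q); bot.move_gripper(op,30); bot.line_to(xy+[38],100)
    s=bot.read_state(); print("down",s["contact_force"].round(1))
    bot.move_gripper(0,35); s=bot.read_state(); print("width",round(s["width"],1))
    bot.line_to(xy+[170],120); s=bot.read_state(); print("lift width",round(s["width"],1),s["t"])
    return s["width"]
def drop_cup(dx,dy=0):
    p=BC+[dx*np.cos(BY)-dy*np.sin(BY),dx*np.sin(BY)+dy*np.cos(BY)]; p=list(p); q=down(BY)
    bot.move_ptp(p+[170],q); print("over basket width",round(bot.read_state()["width"],1))
    bot.line_to(p+[18],120); s=bot.read_state(); print("width",round(s["width"],1),s["contact_force"].round(1))
    bot.move_gripper(64); bot.line_to(p+[170],150)
E
python3 - <<'E'
from h import *
w=pick_cup((602.5,97),-90)
if w>40: 
    drop_cup(62)
    bot.move_ptp([597-70,18,200],down(0.)); bot.pause(.2); st,im=snap("wrist","wc2"); print(st["tcp_pos"],proj("wrist",[[597,18,64]],st),st["t"])
E
```

```text
down [-0.4 -0.6  0.2]
width 50.1
lift width 49.9 22.1667
over basket width 50.1
width 50.2 [ 1.1  0.6 -0.2]
[527.23382293  17.31317078 199.69445745] [[320.99606831 117.66988768]] 29.0167
```

View pics/wc2.png

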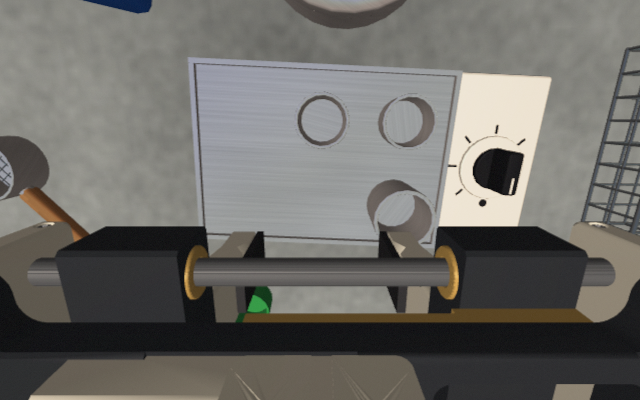

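Cup 1 is gone from the plate. Cup 2's rim is at (322,120), so about (595.5,17.5), as predicted. I'll take cup 2 and then look at cup 3.

```bash
python3 - <<'E'
from h import *
w=pick_cup((595.8,17.3),-90)
if w>40: 
    drop_cup(0)
    bot.move_ptp([594-70,-66,200],down(0.)); bot.pause(.2); st,im=snap("wrist","wc3"); print(st["tcp_pos"],proj("wrist",[[594,-66,64],[506,-61,88]],st),st["t"])
E
```

```text
down [0.1 0.1 0.4]
width 49.7
lift width 49.5 33.7833
over basket width 49.8
width 49.9 [-0.2  0.6 -0.9]
[524.12275888 -66.88794404 199.60491435] [[320.7690557  117.51773035]
 [315.41881849 215.01081405]] 40.2417
```

View pics/wc3.png

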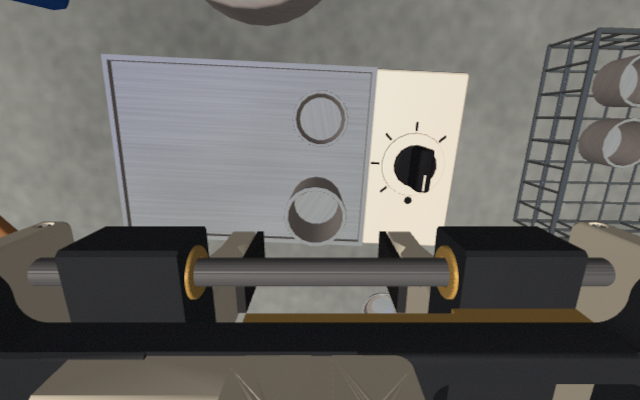

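Two cups are in the basket, upper right. Cup 3's rim is at (321,119), which matches the prediction. The tumbler is at about (316,213), so a diagonal grasp will stay clear of it.

```bash
python3 - <<'E'
from h import *
w=pick_cup((593.3,-66.5),-45,70)
if w>40: 
    drop_cup(-62)
    bot.move_ptp([470,330,260],down(0.)); bot.pause(.2); st,im=snap("wrist","ws"); print(st["tcp_pos"].tolist(),proj("wrist",[[543,367,44]],st),st["t"])
    snap("top","top1"); snap("scene","scene1")
    t=cv2.imread("pics/top1.png")[145:245,180:480]; cv2.imwrite("pics/top1z.png",cv2.resize(t,None,fx=2.6,fy=2.6,interpolation=cv2.INTER_CUBIC))
E
```

```text
down [-0.5 -0.2 -0.5]
width 49.8
lift width 49.7 44.325
over basket width 49.3
width 49.9 [ 0.5 -1.  -0.7]
[470.3109746974121, 329.5271126767599, 259.92802117801307] [[290.16781637 114.97460921]] 51.4333
```

View pics/ws.png

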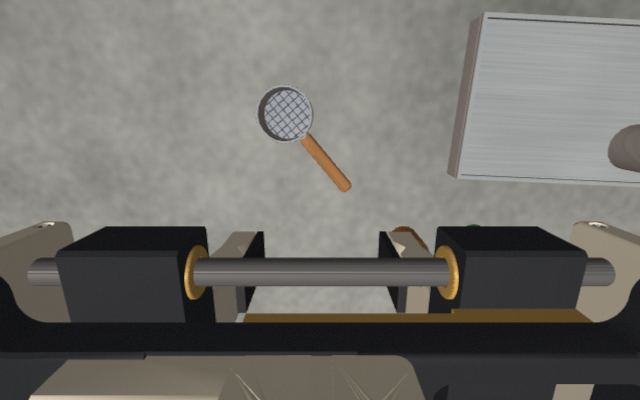

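View pics/top1z.png

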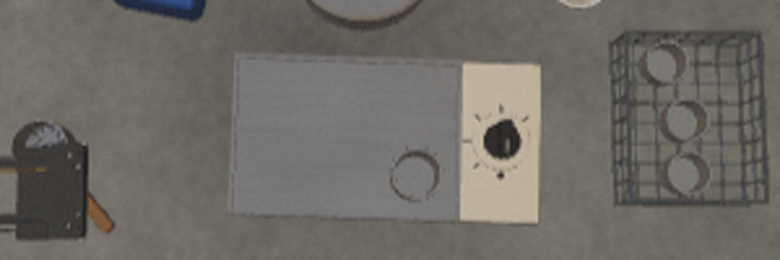

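View pics/scene1.png

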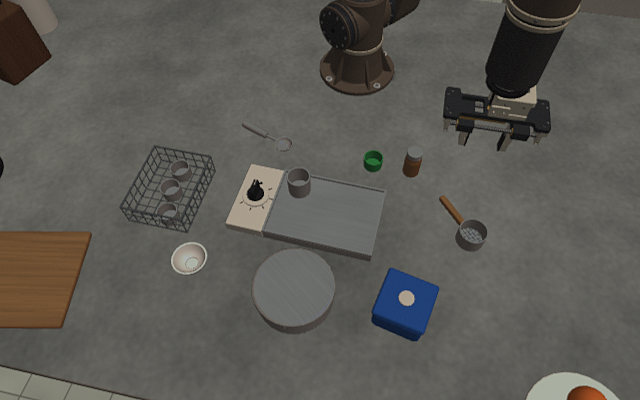

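All three cups are in the basket, standing, and only the tumbler is left on the plate. The sieve is undisturbed: its drum is at (286,114) in the wrist view and its handle runs to (347,188). I'll measure the handle from its colour mask.

```bash
python3 - <<'E'
from h import *
st={"tcp_pos":np.array([470.3,329.5,259.9]),"eef_rot":down(0.)}
im=cv2.imread("pics/ws.png"); hsv=cv2.cvtColor(im,cv2.COLOR_BGR2HSV)
m=((hsv[...,1]>110)&(hsv[...,0]<25)&(hsv[...,2]>80)).astype(np.uint8); m[215:]=0; m[:,:200]=0
n,l,s,c=cv2.connectedComponentsWithStats(m); k=1+np.argmax(s[1:,4]); print(s[k])
ys,xs=np.where(l==k); P=ray("wrist",np.c_[xs,ys],30,st)[:,:2]
mu=P.mean(0); u=np.linalg.svd(P-mu,full_matrices=False)[2][0]; t=(P-mu)@u; v=(P-mu)@np.array([-u[1],u[0]])
print("centre",mu,"dir",np.degrees(np.arctan2(u[1],u[0])),"len",np.ptp(t),"wid",np.percentile(v,[2,98]))
e=[mu+u*t.min(),mu+u*t.max()]; print(e)
D=ray("wrist",(285.5,114),44,st)[0]; print("drum",D.round(1),[np.linalg.norm(x-D[:2]).round(1) for x in e])
E
```

```text
[301 134  50  58 796]
centre [483.64578827 324.27388366] dir -140.25880331144 len 88.09887802909213 wid [-7.29137618  7.22412508]
[array([516.84137521, 351.87373461]), array([449.09861771, 295.55028376])]
drum [544.1 372.6  44. ] [np.float64(34.2), np.float64(122.3)]
```

The handle measures 88×14.5 mm, with its ends 34 and 122 mm from the drum centre, which agrees with the model. I'll grip it at (491,330) and lift.

```bash
python3 - <<'E'
from h import *
g=[491.4,330.6]; q=down(np.radians(39.7))
bot.move_ptp(g+[120],q); bot.move_gripper(50,50); bot.line_to(g+[7],90)
print(bot.read_state()["contact_force"].round(1))
bot.move_gripper(0,55); s=bot.read_state(); print("w",s["width"],s["contact_force"].round(1))
bot.line_to(g+[120],80); s=bot.read_state(); print("w",s["width"],s["t"])
bot.move_ptp([508,65,120],down(np.radians(-2.7))); bot.pause(.2); st,im=snap("wrist","wsv"); print(st["width"],st["tcp_pos"]); snap("scene","scene2")
t=cv2.imread("pics/scene2.png")[90:290,200:440]; cv2.imwrite("pics/scene2z.png",cv2.resize(t,None,fx=3,fy=3,interpolation=cv2.INTER_CUBIC))
E
```

```text
[ 0.5 -0.7 -0.3]
w 15.825581874846062 [ 0.3 -0.2  0.5]
w 15.415351843293438 56.4583
15.561740308830665 [508.23106484  66.17230791 119.87856801]
```

View pics/wsv.png

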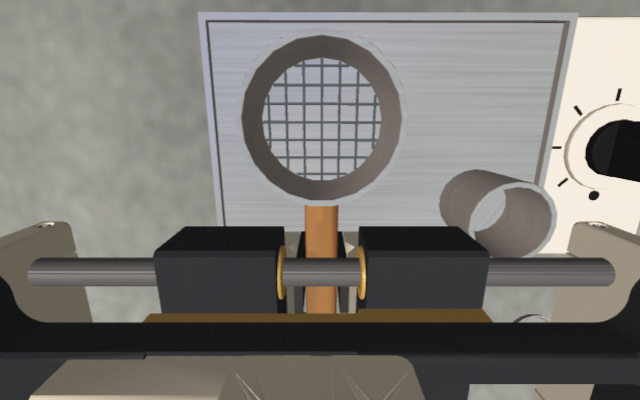

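View pics/scene2z.png

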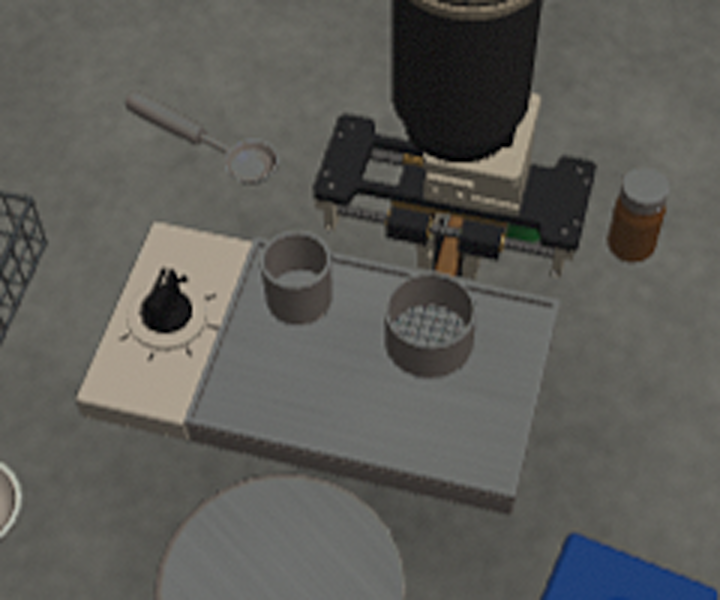

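The sieve hangs level and straight, with the drum at (322,118) in the wrist view, clear of the tumbler. I'll lower it.

```bash
python3 - <<'E'
from h import *
g=[508,65]
bot.line_to(g+[50],80)
for z in (44,41,39,38,37):
    bot.line_to(g+[z],20); s=bot.read_state(); print(z,s["contact_force"].round(1),s["moment"].round(2),s["width"])
    if s["contact_force"][2]>6: break
bot.move_gripper(40,20); bot.line_to(g+[150],120); bot.move_gripper(86)
bot.move_ptp([470,30,330],down(0.)); bot.pause(.2); st,im=snap("wrist","wpl"); snap("top","top2"); print(st["tcp_pos"],st["t"])
t=cv2.imread("pics/top2.png")[145:245,180:480]; cv2.imwrite("pics/top2z.png",cv2.resize(t,None,fx=2.6,fy=2.6,interpolation=cv2.INTER_CUBIC))
E
```

```text
44 [-0.2 -0.4 -1.5] [-0.07  0.06  0.03] 15.476662970607885
41 [ 0.4 -0.5 -1.3] [-0.02  0.06  0.04] 15.654006113497674
39 [-0.5  0.4 -1.9] [-0.01  0.08  0.03] 15.667307087311361
38 [-0.4  1.  -1.1] [-0.07  0.09 -0.02] 15.608264202151306
37 [ 0.3  0.2 -0.6] [-0.02 -0.03  0.03] 15.420732061512744
[469.75024118  30.03110766 328.69477182] 63.9667
```

View pics/wpl.png

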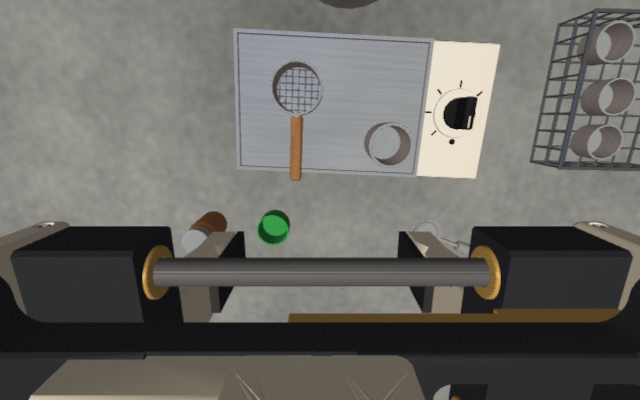

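View pics/top2z.png

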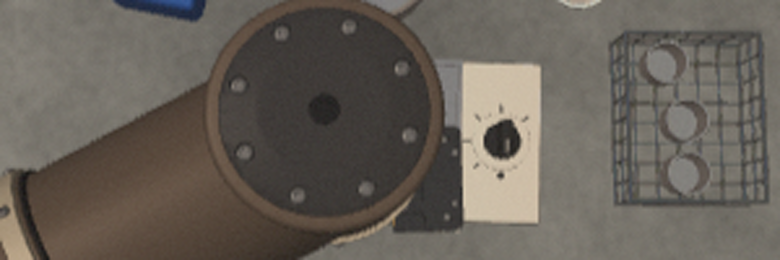

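The sieve lies on the plate, with its drum at (298,88) and its handle over the near lip. The three cups are in the basket and the tumbler is still standing. Next I'll turn the dial to the third line.

```bash
python3 - <<'E'
from h import *
st={"tcp_pos":np.array([469.75,30.0,328.7]),"eef_rot":down(0.)}
W=np.array([553.9,17.6]); a=np.radians(-2.7); Rm=np.array([[np.cos(a),np.sin(a)],[-np.sin(a),np.cos(a)]])
for n,p,z in [("sieve",(298,89),74),("tum",(390,145),88)]: print(n,(Rm@(ray("wrist",p,z,st)[0,:2]-W)).round(1))
D=[545.2,-164.4]
bot.move_ptp(D+[140],down(np.radians(-2.7))); bot.move_gripper(45,20); bot.line_to(D+[48],120)
bot.move_gripper(0,25); s=bot.read_state(); print("w",s["width"],s["contact_force"].round(1))
for y in np.linspace(-2.7,-137.7,9)[1:]:
    bot.move_ptp(D+[48],down(np.radians(y))); s=bot.read_state(); print(round(y),round(s["width"],1),s["contact_force"].round(1),s["t"])
bot.pause(0.3); bot.move_gripper(45,20); bot.line_to(D+[150],150)
bot.move_ptp([480,-160,260],down(0.)); bot.pause(.3); st,im=snap("wrist","wf"); print(st["tcp_pos"],st["t"])
cv2.imwrite("pics/wfz.png",cv2.resize(im[80:165,280:370],None,fx=7,fy=7,interpolation=cv2.INTER_CUBIC))
E
```

```text
sieve [18.8 43.9]
tum [-45.1 -78.6]
w 14.007694076889004 [-0.2 -5.2  1.3]
-20 14.0 [-0.2 -6.4  0.5] 67.9417
-36 13.8 [-0.9 -5.2  1.3] 68.325
-53 13.5 [ 0.8 -5.6  1.2] 68.7083
-70 13.8 [ 0.  -5.8  0.2] 69.0917
-87 14.1 [ 0.2 -6.1  0.7] 69.475
-104 13.9 [-0.9 -6.7  1.2] 69.8583
-121 13.6 [-1.9 -5.7  0.2] 70.2417
-138 14.2 [-0.5 -6.6  0.2] 70.625
[ 479.99999143 -159.99911867  259.89808392] 74.85
```

View pics/wfz.png

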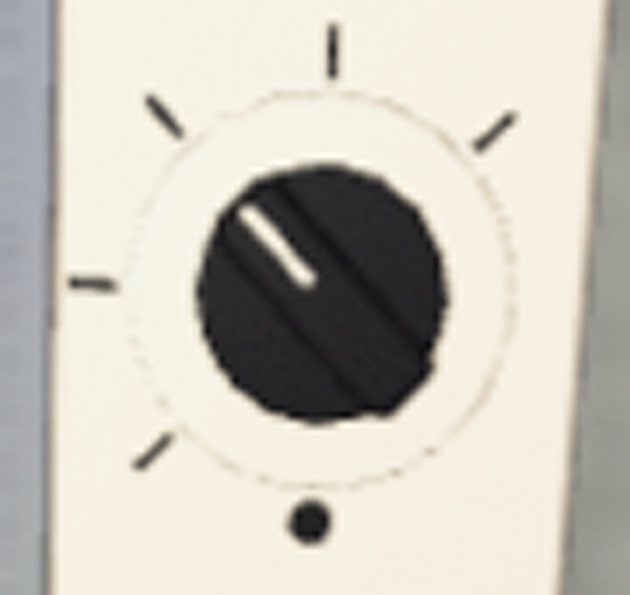

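View pics/wf.png

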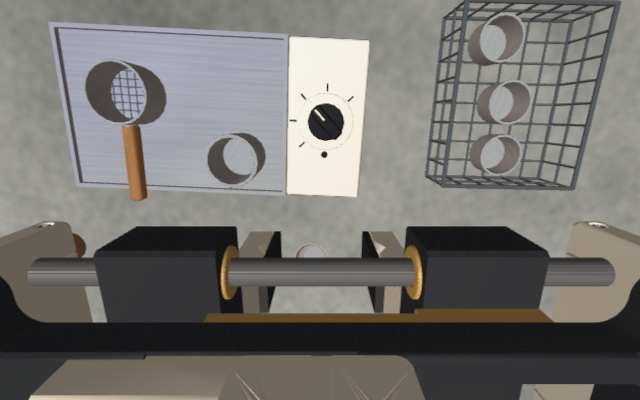

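The pointer, (310,283)→(248,210), is parallel to the third line, (183,137)→(148,97), to within about 1°. I'll do one numeric check on the cups in the basket frame, then hand in.

```bash
python3 - <<'E'
from h import *
st=bot.read_state(); c,s=np.cos(BY),np.sin(BY)
ok=True
for p in [(500,38),(505,101),(498,155)]:
    d=ray("wrist",p,38,st)[0,:2]-BC; b=np.array([c*d[0]+s*d[1],-s*d[0]+c*d[1]]); print(b.round(1)); ok&=abs(b[0])<90 and abs(b[1])<70
print(st["contact_force"].round(1),st["tcp_pos"].round())
if ok: bot.close_job(); print("handed in")
E
```

```text
[70.  25.7]
[2.4 7.4]
[-61.8   4.2]
[-0.5 -0.9  0.6] [ 480. -160.  260.]
the job is handed in; nothing more can be done
handed in
```

The job is done and handed in at about 75 s of the 208 s allowed; the interface gives no verdict.

- **What I did:** I turned the dial back to the dot and moved all three small cups present into the basket. I then laid the sieve on the plate and turned the dial to the third line.
- **Last checks:**
  - **Cups:** they stand in the basket at about (70, 26), (2, 7) and (-62, 4) mm in its frame. The first was dropped at about (62, 0), so it now sits about 27 mm off. I don't know why, but it is well inside the limits.
  - **Sieve:** its drum centre is at about (19, 44) mm from the plate's centre and it looks flat. I judged flatness by eye only.
  - **Tumbler:** it stands on the plate at about (-45, -79) mm.
  - **Dial:** the pointer is parallel to the third line within about 1°.
  - **Robot:** the arm is clear of everything.
- **Disagreement:** two early wrist views differed by about 4 mm on one cup and 6 mm on the tumbler. I took a close view of each cup before gripping it. No check failed.

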